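# Pull up the clamp nut of the mill's spare grinding head

### The job

With the ring end of the wrench, tighten the clamp nut of the mill's spare grinding head until it comes up solid at about 1.2 N m, no tighter: turn it clockwise as far as the mouth of the cup lets the handle swing, lift the wrench off, swing it back and reseat it for each further stroke, without ramming the casting. Then lay the wrench flat on the bench clear of the head, and leave the other things where they are.

Things in the scene. Friction and masses are not known exactly. Their poses are not given: they have to be found in the camera images.
- grinding_head: Spare grinding head, fixed: an aluminium cup 136 mm across on a 150 x 150 x 8 mm steel plate. Origin: underside of the plate, on the nut's axis; z up; -x points out through the middle of the discharge mouth, the gap in its wall. Wall: inner radius 54, outer 62, top 68 mm up. A flat lip, up to 25 mm high, juts 92 mm out under the mouth. A burr disc 70 mm wide is fitted inside.
- head_wall: The cup's wall with its bosses; same origin and axes as the head. The mouth's two edges are round bosses, radius 9 mm, 70 mm high, 58 mm from the nut's axis, 53 degrees either side of the mouth's middle (-x): the handle of a wrench on the nut meets them about 35 degrees either side of the middle. Soft casting: never press the wrench on it with more than 20 N.
- clamp_nut: Steel hexagon nut in the middle of the cup, 41 mm across flats; flats face its own +x and every 60 degrees from it. Origin on its axis at height 0, z up. Turns only about z, clockwise seen from above to tighten; stays where left, does not sink. Its sides are greased, friction about 0.1.
- nut_flange (a point): On the nut's axis at the top of its round flange (60 mm wide, 33 mm above the bench): the underside of a fully seated ring rests here. The nut has some 65 to 95 degrees to go (differs each time, unmarked), stiffening from 0.4 to 0.6 N m (spring washer), then it comes up solid at a stop. Wanted tightness there: about 1.2 N m, that is 12 N at the wrench's grip point; 2 N m strains it.
- nut_top (a point): Top of the hexagon, 55 mm above the bench, 22 mm above the flange. Full width up to about 49 mm, chamfered above to 36 mm. The spindle end, 27 mm thick, stands out of it to 59 mm: a ring lifted above that can be swung back freely.
- wrench: Steel combination wrench, 0.22 to 0.35 kg, 243 mm long, 14 mm thick, flat on the bench left or right of the head. Origin: centre of the hole of its closed ring end, at the underside. -x runs along the handle. Ring 65 mm wide; six-sided through-hole 43 mm across flats, flats facing +x and every 60 degrees: on the nut it has 1 mm and about 5 degrees of play each way. The far open end does not fit.
- wrench_grip (a point): Where to grip the wrench across its handle, near its centre of mass: 100 mm from the ring's centre (x = -100 mm), 7 mm above the underside. The handle is 17 mm wide, its faces from 1.5 to 12.5 mm above the underside, straight from x = -30 to -172 mm.
- parts_tin: Bystander: closed flat tin, 74 x 100 x 25 mm, on the side of the head where the wrench is not. Origin at the centre of its underside.
- worn_burr: Bystander: the old toothed grinding disc, 70 mm across, 11 mm high, lying on the bench. Origin at the centre of its underside.
- portion_cup: Bystander: small clear cup, 62 mm across, 34 mm high. Origin at the centre of its underside.
- hex_key: Bystander: L-shaped key, 98 x 29 x 5 mm, lying on the bench in front of the head. Origin at the centre of its underside.
Not all that is in view belongs to the job. There is more than one size of the wrench; the job needs the larger.

How it is judged:
On the way, in this order (a step that is already met when the one before it is completed fails the run):
1. the wrench's ring is seated on the nut (horizontal distance between wrench and clamp_nut below 0.004 m and z of wrench in the frame of grinding_head below 0.04 m and angle between wrench's own z axis and vertical below 0.15 rad), for 0.1 s.
2. the nut is home against its stop and pulled tight there with the wrench (some 0.9 N m or more) (angle between the x axis of clamp_nut and the x axis of grinding_head, either way round below 0.05 rad and horizontal distance between wrench and clamp_nut below 0.006 m and contact force between wrench and clamp_nut above 85 N), for 0.1 s.
At the end, for the whole second after the job is handed in: The nut is within 0.05 rad of its stop; the wrench lies flat on the bench, at rest, not touching the grinding head, its ring and its grip point each more than 110 mm from the head's axis; the tin, worn burr, cup and hex key are within 30 mm of where they were (angle between the x axis of clamp_nut and the x axis of grinding_head, either way round below 0.05 rad and height (world z) of wrench between -0.004 and 0.008 m and angle between wrench's own z axis and vertical below 0.08 rad and horizontal distance between each of wrench, wrench_grip and grinding_head above 0.11 m and contact force between wrench and grinding_head below 0.1 N and linear speed of wrench below 0.02 m/s and distance of each of parts_tin, worn_burr, portion_cup, hex_key from where it was at the start of the episode below 0.03 m).
It fails at once if the nut is turned or held by the fingers instead of the wrench (contact force between the fingers and clamp_nut above 1 N).
It fails at once if the wrench is rammed against the casting (contact force between wrench and head_wall above 20 N).
It fails at once if the nut is strained (some 2 N m) or the ring jammed hard on it (contact force between wrench and clamp_nut above 240 N).
It fails at once if the robot itself pushes on the grinding head with more than 15 N (contact force between the arm and grinding_head above 15 N).
It fails at once if the tin, the worn burr, the cup or the hex key is shoved aside by more than 30 mm (distance of any of parts_tin, worn_burr, portion_cup, hex_key from where it was at the start of the episode above 0.03 m).
It also fails if it takes over 72 s, if anything falls off the work surface, if the arm or the gripper's body presses on something with over 40 N, if the wrist force passes 120 N, or if a joint passes its speed limit or range.

### The arm

A 7-joint arm with a two-finger parallel gripper is mounted at the origin on a cart in front of the work surface, level with it; the furniture and walls round the work are solid. World frame = base frame: x ahead of the robot, y to its left, z up, the work surface at z = 0. Lengths are in m, angles in rad, forces in N, time in s.
With the tool pointing down it reaches from about 0.4 to 0.875 m from the base axis. Payload 4.4 kg.
Tool frame: the origin (TCP) lies midway between the tips of the shut fingers; the grasp point (between the pads) lies behind it (env.hold_point_z is the z of the grasp point in the tool frame, in m); z points along the fingers, y is the line along which they close (so a half turn about z gives the same grasp; the last joint's range is limited). The gripper opens to 85 mm and grips with 20 to 120 N. Pads are 22 mm wide; open, the fingers measure 114 mm over their backs; the gripper's body (76 mm by 85 mm) begins 54 mm behind the grasp point. The pads swing forward as they close: fully open they stand 13 mm farther back than shut.
Start: joints at [-0.066, 0.628, 0.038, 1.517, -0.027, 0.996, -0.02], TCP at [0.65, 0, 0.231] pointing down, gripper open.
Joint ranges: [-3.06, 3.06], [-0.37, 2.12], [-1.25, 1.32], [0.18, 2.47], [-1.1, 4.24], [0.23, 1.98], [-2.94, 2.94]. Speed limits (rad/s): [2.57, 2.57, 3.14, 3.14, 3.14, 3.14, 3.14].

### API

Orientations are given as [roll, pitch, yaw] about the fixed x, y, z axes, in that order (R = Rz(yaw) Ry(pitch) Rx(roll)).
In Python, from station import env gives the robot as it stands.
- The arm moves only by the shell command python3 -m crank 'ROWS'. ROWS is a JSON object of lists of equal length, an entry for each row: "jaw": the opening, from -1 (shut) to 1 (fully open); "dp": the shift along the tool's x, y, z in units of 30 mm (1.0 is 30 mm), a list of three; "delta_rot": the turn, a rotation vector about the tool's x, y, z in units of 6 degrees (1.0 is 6 degrees), a list of three. In form: {"jaw": [jaw, ...], "dp": [[tx, ty, tz], ...], "delta_rot": [[rx, ry, rz], ...]}. A call has 1 to 20 rows; each row shifts and turns the commanded pose from where the row before left it, along the tool's axes as they then stand; what a row does not reach is not made up. A row lasts 1/10 s, in which the tool goes at most 50 mm and 8.59 degrees, less where a joint would pass 70% of its speed; a pose out of reach is approached as far as the arm can. A call is refused whole if a number of a shift passes 1 or a number of a turn 1, either way. A call with a gripper value outside its range is refused whole. The fingers move at their own pace and stop on an object; the grip force is fixed at half the most. Time passes only in rows, so rows that do not move let the fingers close. It gives the time, the measured TCP pose, the force, the opening and the grip force at its end, in the units of the state.
- env.read_state(): the state, without advancing time (a new reading comes with each control period).
- env.get_image(name): name is "scene" or "side" or "wrist"; returns the picture (384x512x3 uint8, red, green, blue); there is no depth.
- env.camera_info(name): a dict with "intrinsics" (3x3 intrinsics, pixels), "dist_coeffs" ([k1, k2, p1, p2, k3] as OpenCV has them; the pictures are not rectified), "R" (3x3) and "t" (3): a world point X has camera coordinates R X + t. Camera axes: x right, y down, z forward; pixel columns grow to the right and rows downward; lengths in m; the calibration is good to about 2 mm. A picture is of the moment at which its call begins: read the wrist's pose just before it. camera_info takes no time and is no camera call; for the wrist camera it gives the pose at the moment of the call.
- env.hand_in(): hands the job in; it is judged then, once.
The state is a dict: "clock": time; "q": joint angles; "qd": joint speeds; "joint_efforts": joint torques, N m; "ee_pos": TCP position; "orientation": TCP orientation; "ft_force": force on the tool from outside, world axes, zero at the start; "wrist_torque": the same for the moment, N m; "opening": finger opening in m; "grasp_force": force on a finger pad.
Only numpy, scipy, OpenCV 4.12 (cv2) and the standard library are available. Lean on these libraries where they do the work, as an engineer would, in place of code of your own. Each camera call takes 0.05 s, during which the arm holds its last target. There are 200 camera calls.

## Working session

There is one attempt and no reset: what is moved stays moved. The work goes in short steps, Python scripts to look and compute and a shell command to move; the robot and the scene stay as the last step left them, time stands still between calls to the robot, and variables do not carry over. Pictures are saved under pics/ and viewed, at most 10 in all, crops included, and the job is handed in when it is done.

```bash
ls; mkdir -p pics; python3 - <<'E'
from station import env
import cv2,json
s=env.read_state()
print({k:(v if not hasattr(v,'tolist') else v.tolist()) for k,v in s.items()},env.hold_point_z)
for n in ["scene","side","wrist"]:
    im=env.get_image(n); cv2.imwrite(f"pics/{n}0.png",im[:,:,::-1])
    c=env.camera_info(n); print(n,c)
E
```

```text
pics
{'clock': 0.0, 'q': [-0.06580755806587121, 0.6293352836787244, 0.03844659844206345, 1.518385776315047, -0.02699530115385142, 0.9962769809377665, -0.01998968694924112], 'qd': [-0.0006401561522150934, -0.0004580485811893411, 0.000948593471040673, 0.0006487800488302251, 0.0008223976218086097, -0.0007453065036950532, -0.0003269114236567198], 'joint_efforts': [-0.0011193216414540075, -56.34055852890015, 1.226067915558815, -19.34500515460968, 0.010958788334392011, 0.010513627203181386, -8.843699959015794e-06], 'ee_pos': [0.6493734156595862, 2.9470823665619068e-05, 0.23039050858718388], 'orientation': [-3.1397056811694535, 3.1275809318609404e-05, 1.5708126245170737], 'ft_force': [-0.3437803420244593, -0.013269765855586146, 0.003424188004971617], 'wrist_torque': [-0.011708892969825106, 0.06218221931730072, -0.000171549187540531], 'grasp_force': 0.0, 'opening': 0.0852834719973079} -0.0187
scene {'intrinsics': array([[494.30351283,   0.        , 263.5297508 ],
       [  0.        , 494.30351283, 191.67002227],
       [  0.        ,   0.        ,   1.        ]]), 'dist_coeffs': array([-0.1
[... 536 characters left out ...]
array([[-0.99986649,  0.00895113,  0.01367007],
       [-0.00600637,  0.57669227, -0.81693938],
       [-0.01519595, -0.81691242, -0.57656152]]), 't': array([0.53153932, 0.06149377, 1.38444475])}
wrist {'intrinsics': array([[327.15146293,   0.        , 258.75754182],
       [  0.        , 327.15146293, 190.94810713],
       [  0.        ,   0.        ,   1.        ]]), 'dist_coeffs': array([-0.06021717,  0.        ,  0.        ,  0.        ,  0.        ]), 'R': array([[ 9.99998690e-01, -1.10750747e-03, -1.18069573e-03],
       [-7.32907450e-04, -9.60056812e-01,  2.79804182e-01],
       [-1.44342020e-03, -2.79802950e-01, -9.60056366e-01]]), 't': array([-0.64890121, -0.03636818,  0.37922616])}
```

```bash
cd pics; python3 - <<'E'
import cv2,numpy as np
a,b,c=[cv2.imread(f"{n}0.png") for n in ["scene","side","wrist"]]
m=np.vstack([np.hstack([a,b]),np.hstack([c,c*0])])
cv2.imwrite("m0.png",cv2.resize(m,(800,600)))
E
```

```text
(no output)
```

View pics/m0.png

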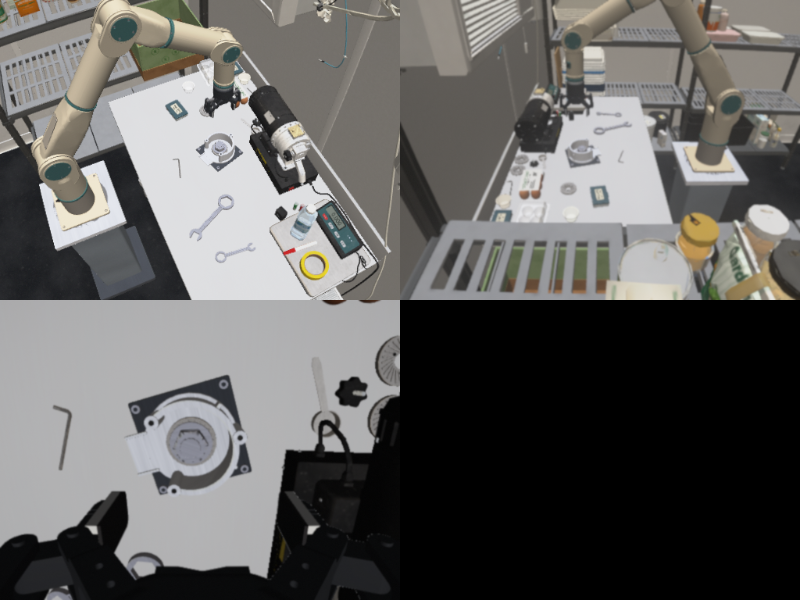

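View pics/scene0.png

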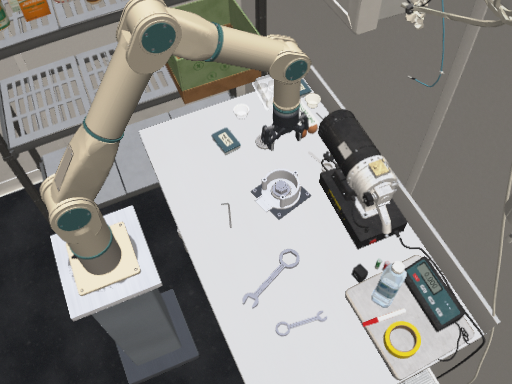

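The scene view shows the large wrench (ring about (289,259), jaw (252,297)), the smaller one at (300,323), and the head at (281,187). The wrist view shows the head with its mouth facing the robot.

```bash
cat > h.py <<'E'
import numpy as np, cv2, json, pickle
from station import env
def snap(cam,name):
    c=env.camera_info(cam); im=env.get_image(cam)[:,:,::-1].copy()
    cv2.imwrite(f"pics/{name}.png",im); pickle.dump(c,open(f"pics/{name}.pkl","wb")); return im,c
def load(name): return cv2.imread(f"pics/{name}.png"),pickle.load(open(f"pics/{name}.pkl","rb"))
def ray(c,uv):
    p=cv2.undistortPoints(np.array(uv,float).reshape(-1,1,2),c["intrinsics"],c["dist_coeffs"])[:,0]
    d=np.c_[p,np.ones(len(p))]@c["R"]; return -c["R"].T@c["t"],d
def plane(c,uv,z):
    o,d=ray(c,uv); return o+d*((z-o[2])/d[:,2])[:,None]
def proj(c,X):
    X=np.atleast_2d(np.array(X,float)); rv=cv2.Rodrigues(c["R"])[0]
    return cv2.projectPoints(X.reshape(-1,1,3),rv,c["t"],c["intrinsics"],c["dist_coeffs"])[0][:,0]
def tri(pairs):  # [(c,uv),...] -> point, residual
    A=np.zeros((3,3));b=np.zeros(3);L=[]
    for c,uv in pairs:
        o,d=ray(c,[uv]);d=d[0]/np.linalg.norm(d[0]);P=np.eye(3)-np.outer(d,d);A+=P;b+=P@o;L.append((o,P))
    x=np.linalg.solve(A,b); return x,[np.linalg.norm(P@(x-o))for o,P in L]
def rect(im,c,z,x0,x1,y0,y1,mmpp=1.0):
    "top view of plane z: column = x, row = -y"
    s=mmpp/1000; xs=np.arange(x0,x1,s); ys=np.arange(y1,y0,-s)
    X,Y=np.meshgrid(xs,ys); q=proj(c,np.c_[X.ravel(),Y.ravel(),np.full(X.size,z)]).astype(np.float32)
    return cv2.remap(im,q[:,0].reshape(X.shape),q[:,1].reshape(X.shape),cv2.INTER_LINEAR)
def st():
    s=env.read_state(); print("t %.2f"%s["clock"],"p",np.round(s["ee_pos"],4),"o",np.round(s["orientation"],3),"F",np.round(s["ft_force"],1),"M",np.round(s["wrist_torque"],2),"op %.4f g %.0f"%(s["opening"],s["grasp_force"]),"q",np.round(s["q"],2)); return s
E
python3 - <<'E'
from h import *
import h
for n in ["scene","side","wrist"]: pickle.dump(env.camera_info(n),open(f"pics/{n}0.pkl","wb"))
im,c=load("scene0")
print(plane(c,[(289,259),(252,297),(281,187)],0.012))
print(plane(c,[(281,187)],0.055))
im,c=load("wrist0")
print(plane(c,[(245,180)],0.055))
big=cv2.resize(im[60:270,140:340],None,fx=3,fy=2.85); cv2.imwrite("pics/wc.png",cv2.resize(im[80:260,150:330],(600,600),interpolation=cv2.INTER_CUBIC))
E
```

```text
[[ 0.54499429 -0.26003079  0.012     ]
 [ 0.38649318 -0.32751926  0.012     ]
 [ 0.64260529 -0.00067831  0.012     ]]
[[ 0.62886474 -0.02678178  0.055     ]]
[[ 0.63513612 -0.01088225  0.055     ]]
```

View pics/wc.png

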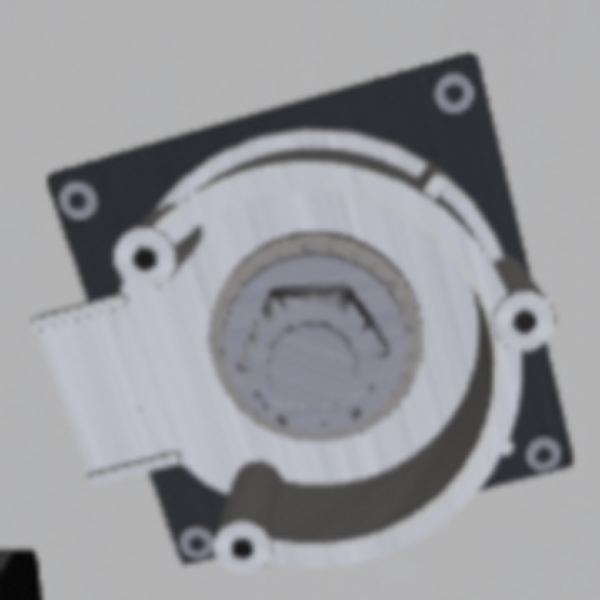

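The crop shows the mouth bosses at (145,258) and (242,548), plate corners at (48,178), (470,55), (572,463) and (185,562), and the nut around (315,350).

```bash
python3 - <<'E'
from h import *
im,c=load("wrist0")
f=lambda L:[(150+(x+.5)*.3-.5,80+(y+.5)*.3-.5) for x,y in L]
B=plane(c,f([(145,258),(242,548),(525,320)]),0.07)
print(B, np.linalg.norm(B[0]-B[1]))
m=(B[0]+B[1])/2; d=B[0]-B[1]; d/=np.linalg.norm(d); e=np.array([d[1],-d[0],0]); 
ax=m+e*.0349; print("axis",ax,"head +x yaw deg",np.degrees(np.arctan2(e[1],e[0])))
print("b3",np.linalg.norm(B[2]-ax))
P=plane(c,f([(48,178),(470,55),(572,463),(185,562)]),0.008); print(P,P.mean(0),[np.linalg.norm(P[i]-P[i-1]) for i in range(4)])
H=plane(c,f([(78,201),(454,93),(543,455),(196,544)]),0.008); print(H.mean(0))
e=P[1]-P[0]+P[2]-P[3]; print(np.degrees(np.arctan2(e[1],e[0])))
# wrench, scene & side
for n in ["scene0","side0"]:
    im,c=load(n); g=rect(im,c,0.012,0.33,0.63,-0.42,-0.18); cv2.imwrite(f"pics/r_{n}.png",g)
a=cv2.imread("pics/r_scene0.png");b=cv2.imread("pics/r_side0.png"); cv2.imwrite("pics/rr.png",np.hstack([a,b]))
E
```

```text
[[ 0.58726578  0.01529634  0.07      ]
 [ 0.61177807 -0.07419295  0.07      ]
 [ 0.69517086 -0.00280169  0.07      ]] 0.0927856870451496
axis [ 0.63318203 -0.02022836  0.07      ] head +x yaw deg 15.318336369777727
b3 0.06439180563919768
[[ 0.54340232  0.03124253  0.008     ]
 [ 0.68338836  0.07043067  0.008     ]
 [ 0.7235713  -0.07048593  0.008     ]
 [ 0.58279662 -0.10947099  0.008     ]] [ 0.63328965 -0.01957093  0.008     ] [np.float64(0.1461239409149238), np.float64(0.14536781894545228), np.float64(0.14653380713955821), np.float64(0.1460730858868088)]
[ 0.63290791 -0.02191938  0.008     ]
15.558985126709045
```

View pics/rr.png

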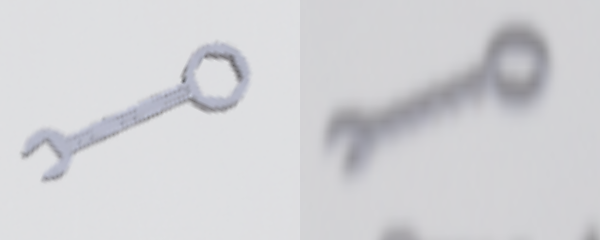

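```bash
python3 -m crank '{"jaw":[1,1,1,1,1,1,1,1,1,1,1,1,1,1,1,1,1,1,1,1],"dp":[[-0.99,-0.64,0],[-0.99,-0.64,0],[-0.99,-0.64,0],[-0.99,-0.64,0],[-0.99,-0.64,0],[-0.99,-0.64,0],[-0.99,-0.64,0],[-0.99,-0.64,0],[-0.99,-0.64,0],[0,0,0],[0,0,0],[0,0,0],[0,0,0],[0,0,0],[0,0,0],[0,0,0],[0,0,0],[0,0,0],[0,0,0],[0,0,0]],"delta_rot":[[0,0,0],[0,0,0],[0,0,0],[0,0,0],[0,0,0],[0,0,0],[0,0,0],[0,0,0],[0,0,0],[0,0,1],[0,0,1],[0,0,1],[0,0,1],[0,0,1],[0,0,1],[0,0,1],[0,0,1],[0,0,1],[0,0,1],[0,0,1]]}'
python3 - <<'E'
from h import *
st(); im,c=snap("wrist","w1"); s=st()
E
```

```text
clock: 2.15
ee_pos: [0.4771, -0.2671, 0.2311]
orientation: [-3.141, 0.0, 0.415]
ft_force: [0.5, -0.3, -0.3]
opening: 0.0851
grasp_force: 0.0
t 2.15 p [ 0.4771 -0.2671  0.2311] o [-3.141  0.     0.415] F [ 0.5 -0.3 -0.3] M [ 0.04 -0.01 -0.01] op 0.0851 g 0 q [ 0.21  0.5   0.37  1.81 -0.23  0.87 -0.47]
t 2.20 p [ 0.4771 -0.267   0.231 ] o [-3.141  0.     0.411] F [ 0.2 -0.2  0.4] M [ 0.03 -0.01  0.02] op 0.0854 g 0 q [ 0.21  0.5   0.37  1.81 -0.23  0.87 -0.47]
```

View pics/w1.png

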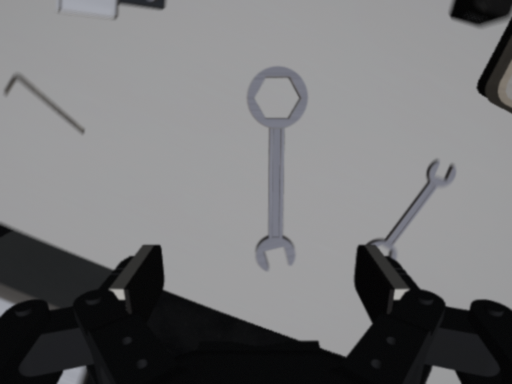

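```bash
cat >> h.py <<'E'
def wr(name,z=0.012,box=(220,40,330,290)):
    im,c=load(name); u0,v0,u1,v1=box
    b=cv2.GaussianBlur(im,(3,3),0).astype(int); g=b.sum(2)/3
    sub=g[v0:v1,u0:u1]; bg=np.median(sub); m=((sub<bg-18)).astype(np.uint8)
    m=cv2.morphologyEx(m,cv2.MORPH_CLOSE,np.ones((3,3)))
    cs,hh=cv2.findContours(m,cv2.RETR_CCOMP,cv2.CHAIN_APPROX_NONE)
    k=max(range(len(cs)),key=lambda i:cv2.contourArea(cs[i])*(hh[0][i][3]<0)); 
    ch=[i for i in range(len(cs)) if hh[0][i][3]==k]; h=max(ch,key=lambda i:cv2.contourArea(cs[i]))
    M=cv2.moments(cs[h]); hc=np.array([M['m10']/M['m00']+u0,M['m01']/M['m00']+v0])
    mask=np.zeros_like(m); cv2.drawContours(mask,cs,k,1,-1)
    return im,c,hc,mask,(u0,v0),cs[h][:,0]+[u0,v0]
E
python3 - <<'E'
from h import *
im,c,hc,mask,o,hole=wr("w1")
print("hole px",hc); R=plane(c,[hc],0.010)[0]; print("ring",R)
v,u=np.nonzero(mask); P=plane(c,np.c_[u+o[0],v+o[1]],0.0125); d=np.linalg.norm(P-R,axis=1)
H=P[(d>.05)&(d<.15)]; x,y=H[:,0],H[:,1]
vx,vy,cx,cy=cv2.fitLine(H[:,:2].astype(np.float32),cv2.DIST_HUBER,0,.001,.001).ravel()
yaw=np.arctan2(vy,vx); print("yaw handle",np.degrees(yaw)); 
yaw2=np.arctan2(*(R[:2]-[cx,cy])[::-1]); print(np.degrees(yaw2))
n=np.array([-np.sin(yaw),np.cos(yaw)]); w=(H[:,:2]-[cx,cy])@n; print("handle width",w.max()-w.min(),np.percentile(w,[2,98]), "ring off axis",(R[:2]-[cx,cy])@n)
print("extent",(P[:,:2]-R[:2])@[np.cos(yaw),np.sin(yaw)] @ np.eye(1)[0] if 0 else [f((P[:,:2]-R[:2])@[np.cos(yaw),np.sin(yaw)]) for f in (np.min,np.max)])
G=R[:2]-.1*np.array([np.cos(yaw),np.sin(yaw)]); print("grip",G)
hw=plane(c,hole,0.014)[:,:2]-R[:2]; r=np.linalg.norm(hw,axis=1); print("hole r",r.min(),r.max())
# also via scene: triangulate ring
E
```

```text
hole px [275.81547394  97.37574151]
ring [ 0.54797011 -0.25634427  0.01      ]
yaw handle 24.008585
24.065061913123152
handle width 0.017703702368401363 [-0.00850327  0.00841769] ring off axis 9.600000152189953e-05
extent [np.float64(-0.20629900270152565), np.float64(0.03187715707788658)]
grip [ 0.45662165 -0.29703163]
hole r 0.01975757998349033 0.023573103268433142
```

```bash
python3 -m crank '{"jaw":[0.2,0.2,0.2,0.2,0.2,0.2,0.2],"dp":[[-0.5,0.32,0.6],[-0.53,0.32,0.7],[0,0,0.8],[0,0,0.8],[0,0,0.8],[0,0,0.3],[0,0,0]],"delta_rot":[[0,0,0],[0,0,0],[0,0,0],[0,0,0],[0,0,0],[0,0,0],[0,0,0]]}'
python3 - <<'E'
from h import *
st(); im,c=snap("wrist","w2")
im1,c1,h1,_,_,_=wr("w1")
for box in [(150,0,400,300)]:
    im2,c2,h2,mask,o,hole=wr("w2",box=box); print("hole",h1,h2, plane(c2,[h2],0.010)); print(tri([(c1,h1),(c2,h2)]))
E
```

```text
clock: 2.9
ee_pos: [0.456, -0.2969, 0.1102]
orientation: [-3.139, 0.001, 0.42]
ft_force: [-0.0, -0.5, -0.1]
opening: 0.0512
grasp_force: 0.0
t 2.90 p [ 0.456  -0.2969  0.1102] o [-3.139e+00  1.000e-03  4.200e-01] F [-0.  -0.5 -0.1] M [0.04 0.05 0.05] op 0.0512 g 0 q [ 0.34  0.67  0.28  1.93 -0.31  0.59 -0.32]
hole [275.81547394  97.37574151] [259.66289011  52.7914503 ] [[ 0.54747934 -0.25704153  0.01      ]]
(array([ 0.54812458, -0.25669059,  0.00365683]), [np.float64(6.617197636991215e-05), np.float64(6.617197636964965e-05)])
```

```bash
python3 -m crank '{"jaw":[0,0,0,0,0,0,-1,-1,-1,-1,-1,-1],"dp":[[0.02,0,0.9],[0,0,0.9],[0,0,0.9],[0,0,0.6],[0,0,0.23],[0,0,0],[0,0,0],[0,0,0],[0,0,0],[0,0,0],[0,0,0],[0,0,0]],"delta_rot":[[0,0,0],[0,0,0],[0,0,0],[0,0,0],[0,0,0],[0,0,0],[0,0,0],[0,0,0],[0,0,0],[0,0,0],[0,0,0],[0,0,0]]}'
python3 -c "from h import *;st()"
```

```text
clock: 4.15
ee_pos: [0.4582, -0.2977, 0.007]
orientation: [3.14, -0.001, 0.419]
ft_force: [-0.1, 0.2, 5.4]
opening: 0.0143
grasp_force: 58.8
t 4.15 p [ 0.4582 -0.2977  0.007 ] o [ 3.14e+00 -1.00e-03  4.19e-01] F [-0.1  0.2  5.4] M [0.08 0.17 0.13] op 0.0143 g 59 q [ 0.41  0.84  0.18  1.96 -0.38  0.37 -0.27]
```

```bash
python3 -m crank '{"jaw":[-1,-1,-1,-1,-1,-1],"dp":[[0,0,-0.6],[0,0,-0.9],[0,0,-0.9],[0,0,-0.9],[0,0,-0.5],[0,0,0]],"delta_rot":[[0,0,0],[0,0,0],[0,0,0],[0,0,0],[0,0,0],[0,0,0]]}'
python3 - <<'E'
from h import *
st(); im,c=snap("wrist","w3")
cv2.imwrite("pics/w3.png",im)
E
```

```text
clock: 4.75
ee_pos: [0.4586, -0.2979, 0.1219]
orientation: [3.138, -0.003, 0.419]
ft_force: [0.8, 0.1, -2.8]
opening: 0.0146
grasp_force: 59.2
t 4.75 p [ 0.4586 -0.2979  0.1219] o [ 3.138e+00 -3.000e-03  4.190e-01] F [ 0.8  0.1 -2.8] M [-0.02  0.06  0.02] op 0.0146 g 59 q [ 0.33  0.65  0.29  1.92 -0.31  0.61 -0.32]
```

View pics/w3.png

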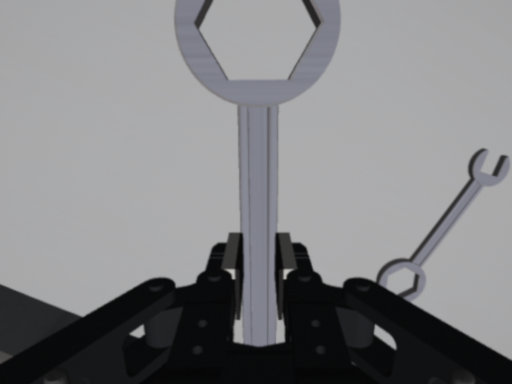

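The wrench is held straight: the ring hole's rear flat is at (228–288, 79), with the handle centred at u=258. Next I'll go beside the nut for a close look at it.

```bash
python3 -m crank '{"jaw":[-1,-1,-1,-1,-1,-1,-1,-1,-1],"dp":[[0.5,-0.3,0],[0.9,-0.6,0],[0.9,-0.6,0],[0.9,-0.6,0],[0.9,-0.6,0],[0.9,-0.6,0],[0.8,-0.37,0],[0,0,0],[0,0,0]],"delta_rot":[[0,0,0],[0,0,0],[0,0,0],[0,0,0],[0,0,0],[0,0,0],[0,0,-1],[0,0,0],[0,0,0]]}'
python3 - <<'E'
from h import *
st(); im,c=snap("wrist","w4"); s=st()
N=[0.633,-0.020,0.055]; print(proj(c,N))
im3,c3=load("w3"); p=plane(c3,[(258,79)],0.129)[0]; print("ring off from TCP w3",p, (p[:2]-[0.4586,-0.2979])@[np.cos(.419),np.sin(.419)]+.0215)
E
```

```text
clock: 5.7
ee_pos: [0.5707, -0.1249, 0.118]
orientation: [-3.14, 0.002, 0.525]
ft_force: [-0.9, -1.4, -2.5]
opening: 0.0144
grasp_force: 59.2
t 5.70 p [ 0.5707 -0.1249  0.118 ] o [-3.14e+00  2.00e-03  5.25e-01] F [-0.9 -1.4 -2.5] M [-0.06  0.1  -0.05] op 0.0144 g 59 q [-0.02  0.7   0.31  1.81 -0.32  0.68 -0.58]
t 5.75 p [ 0.5702 -0.1262  0.1183] o [-3.14e+00  2.00e-03  5.23e-01] F [ 0.4 -0.5 -2.4] M [-0.07  0.05  0.03] op 0.0146 g 59 q [-0.02  0.7   0.31  1.81 -0.32  0.68 -0.58]
[[156.35027904  33.46304924]]
ring off from TCP w3 [ 0.52914444 -0.26668425  0.129     ] 0.09864211918757032
```

View pics/w4.png

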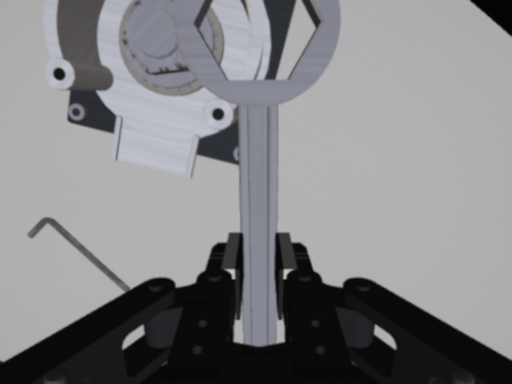

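The nut is partly hidden at the top left; I'll go 30 mm forward for a clear view of it.

```bash
python3 -m crank '{"jaw":[-1,-1,-1],"dp":[[0.5,0.15,0],[0.5,0.15,0],[0,0,0]],"delta_rot":[[0,0,0],[0,0,0],[0,0,0]]}'
python3 - <<'E'
from h import *
im,c=snap("wrist","w5"); s=st()
im4,c4=load("w4"); print(plane(c4,[(60,73),(218,114)],0.07))
g=rect(im,c,0.055,0.57,0.70,-0.085,0.045,0.217); cv2.imwrite("pics/r5.png",g)
E
```

```text
clock: 6.05
ee_pos: [0.6031, -0.1191, 0.119]
orientation: [3.141, -0.001, 0.523]
ft_force: [-1.0, 1.1, -1.4]
opening: 0.0149
grasp_force: 59.2
t 6.10 p [ 0.6014 -0.1195  0.1189] o [-3.141e+00  1.000e-03  5.220e-01] F [-0.1 -0.6 -2.8] M [-0.08  0.11  0.02] op 0.0149 g 59 q [-0.04  0.73  0.31  1.73 -0.32  0.73 -0.61]
[[ 0.58760479  0.01455378  0.07      ]
 [ 0.61164037 -0.07468651  0.07      ]]
```

View pics/r5.png

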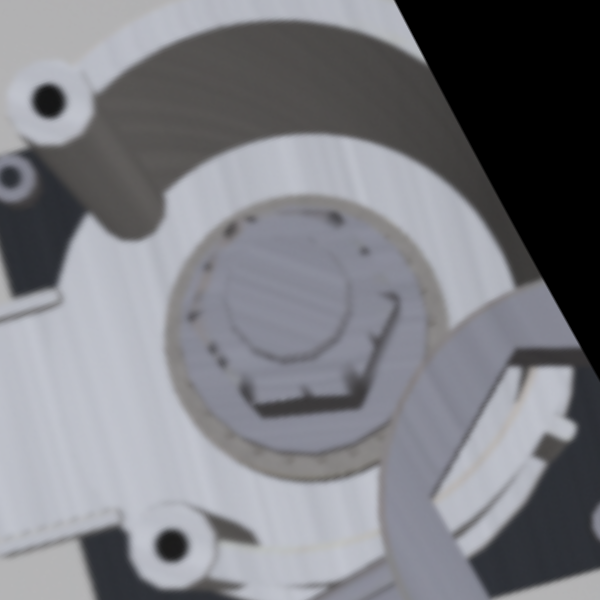

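The rectified view shows the bosses at (50,101) and (172,546) as expected. The nut's lower flat runs from (262,415) to (360,405). I'll measure the nut's angle from line segments in two views.

```bash
python3 - <<'E'
from h import *
A=np.array([0.6332,-0.0206])
for n in ["w5","wrist0","w4"]:
  im,c=load(n)
  for z in (0.033,0.049):
    g=cv2.cvtColor(rect(im,c,z,A[0]-.035,A[0]+.035,A[1]-.035,A[1]+.035,0.15),cv2.COLOR_BGR2GRAY)
    L=cv2.createLineSegmentDetector(1).detect(g)[0][:,0]*0.15-35
    print(n,z)
    for x0,y0,x1,y1 in L:
        l=np.hypot(x1-x0,y1-y0); y0,y1=-y0,-y1
        a=np.arctan2(y1-y0,x1-x0); nn=np.array([-np.sin(a),np.cos(a)]); d=nn@[x0,y0]
        if d<0:nn,d=-nn,-d
        na=np.degrees(np.arctan2(nn[1],nn[0]))
        if l>7 and 12<d<26: print("  len %.1f dist %.1f normal %.1f mod60 %.1f mid(%.0f,%.0f)"%(l,d,na,na%60,(x0+x1)/2,(y0+y1)/2))
E
```

```text
w5 0.033
  len 12.7 dist 15.7 normal -81.6 mod60 38.4 mid(-6,-17)
  len 8.6 dist 15.8 normal -87.8 mod60 32.2 mid(6,-16)
  len 23.6 dist 19.9 normal -84.3 mod60 35.7 mid(2,-20)
  len 7.0 dist 19.8 normal -24.0 mod60 36.0 mid(15,-15)
w5 0.049
  len 12.4 dist 19.3 normal -81.3 mod60 38.7 mid(-3,-20)
  len 8.8 dist 19.1 normal -88.5 mod60 31.5 mid(8,-19)
  len 22.1 dist 23.2 normal -84.3 mod60 35.7 mid(4,-23)
  len 7.1 dist 22.1 normal -24.0 mod60 36.0 mid(16,-18)
  len 7.7 dist 25.9 normal 92.2 mod60 32.2 mid(1,26)
  len 7.2 dist 19.2 normal -26.4 mod60 33.6 mid(20,-2)
wrist0 0.033
wrist0 0.049
w4 0.033
  len 54.9 dist 24.2 normal 28.8 mod60 28.8 mid(22,11)
  len 19.1 dist 14.7 normal -89.2 mod60 30.8 mid(25,-14)
  len 22.3 dist 20.6 normal -144.3 mod60 35.7 mid(-17,-11)
w4 0.049
  len 64.8 dist 20.1 normal 28.8 mod60 28.8 mid(19,7)
  len 15.4 dist 18.3 normal -89.8 mod60 30.2 mid(22,-18)
  len 21.0 dist 22.1 normal -144.3 mod60 35.7 mid(-16,-16)
  len 14.1 dist 14.1 normal -89.9 mod60 30.1 mid(23,-14)
  len 7.9 dist 21.1 normal -31.9 mod60 28.1 mid(14,-17)
  len 8.3 dist 21.7 normal -29.3 mod60 30.7 mid(10,-27)
  len 16.1 dist 20.5 normal -29.5 mod60 30.5 mid(8,-28)
  len 8.3 dist 25.7 normal 114.3 mod60 54.3 mid(-13,22)
```

Nut: flats at 35.7° world (20.3° from the head, so about 80° to go) and centre about (0.6328, -0.0201). Next is the hover above it.

```bash
python3 -m crank '{"jaw":[-1,-1,-1,-1,-1,-1,-1,-1],"dp":[[0,0,0],[-0.17,-0.7,0],[-0.17,-0.7,0],[-0.17,-0.68,0],[0,0,0],[0,0,0.5],[0,0,0],[0,0,0]],"delta_rot":[[0,0,-0.97],[0,0,0],[0,0,0],[0,0,0],[0,0,0],[0,0,0],[0,0,0],[0,0,0]]}'
cat >> h.py <<'E'
N=np.array([0.6328,-0.0201])
def goal(yawdeg,r=0.0987):
    "shift in tool units still to go so that the ring at r is over N, with yaw error"
    s=st(); R=cv2.Rodrigues(np.zeros(3))[0]; o=s["orientation"]; a=np.radians(yawdeg)
    T=N-r*np.array([np.cos(a),np.sin(a)]); d=T-np.array(s["ee_pos"])[:2]
    y=o[2]; print("yaw %.2f"%np.degrees(y),"dp x %.3f y %.3f"%(np.array([[np.cos(y),np.sin(y)],[np.sin(y),-np.cos(y)]])@d/0.03),"rz %.3f"%((np.degrees(y)-yawdeg)/6)) if 0 else print("yaw %.2f"%np.degrees(y),"dp",np.round(np.array([[np.cos(y),np.sin(y)],[np.sin(y),-np.cos(y)]])@d/0.03,3),"rz %.3f"%((np.degrees(y)-yawdeg)/6))
    return s
E
python3 - <<'E'
from h import *
goal(35.7); im,c=snap("wrist","w6"); s=goal(35.7)
cv2.imwrite("pics/w6c.png",cv2.resize(im[0:150,150:380],(800,522),interpolation=cv2.INTER_CUBIC))
E
```

```text
clock: 6.9
ee_pos: [0.5524, -0.078, 0.1043]
orientation: [-3.141, 0.001, 0.624]
ft_force: [0.8, -0.1, -2.4]
opening: 0.0146
grasp_force: 59.2
t 6.90 p [ 0.5524 -0.078   0.1043] o [-3.141e+00  1.000e-03  6.240e-01] F [ 0.8 -0.1 -2.4] M [-0.07  0.06  0.04] op 0.0146 g 59 q [-0.09  0.69  0.27  1.89 -0.31  0.6  -0.56]
yaw 35.73 dp [ 0.014 -0.003] rz 0.004
t 6.95 p [ 0.5528 -0.0779  0.1046] o [3.141 0.    0.624] F [-0.1  0.3 -2.2] M [-0.04  0.08  0.  ] op 0.0142 g 59 q [-0.09  0.69  0.27  1.89 -0.31  0.6  -0.56]
yaw 35.74 dp [-0.001 -0.009] rz 0.007
```

View pics/w6c.png

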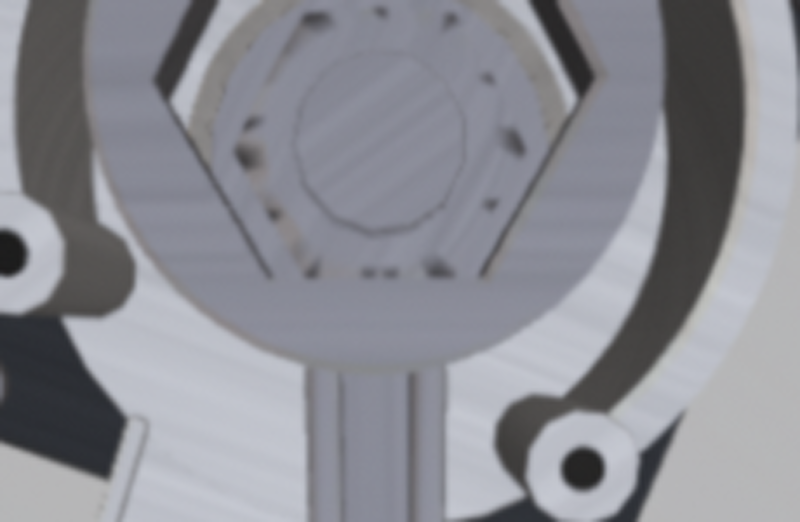

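```bash
python3 - <<'E'
from h import *
im,c=load("w6"); f=lambda x,y:(150+(x+.5)/800*230-.5,(y+.5)/522*150-.5)
p=plane(c,[f(380,141)],0.059)[0]; print(p)
# ring hole rear flat at top of ring; centre from it, ring top = TCP z + 7mm
s=env.read_state(); z=s["ee_pos"][2]+.007
q=plane(c,[f(376.5,277)],z)[0]; y=s["orientation"][2]; t=np.array([np.cos(y),np.sin(y)]); rc=q[:2]+.0215*t
print(rc, "r",(rc-s["ee_pos"][:2])@t); d=p[:2]-rc; print("nut-ring in tool mm",1e3*d@t,1e3*d@[t[1],-t[0]])
E
```

```text
[ 0.63338491 -0.02024709  0.059     ]
[ 0.63226543 -0.02051092] r 0.0979846517218993
nut-ring in tool mm 1.062757481377862 0.4397541870924479
```

```bash
python3 -m crank '{"jaw":[-1,-1,-1,-1,-1,-1,-1],"dp":[[0.02,0.01,0.5],[0,0,0.5],[0,0,0.3],[0,0,0.2],[0,0,0.2],[0,0,0.1],[0,0,0]],"delta_rot":[[0,0,0],[0,0,0],[0,0,0],[0,0,0],[0,0,0],[0,0,0],[0,0,0]]}'
python3 -c "from h import *;goal(35.7)"
```

```text
clock: 7.65
ee_pos: [0.5537, -0.077, 0.0503]
orientation: [-3.142, 0.0, 0.625]
ft_force: [0.4, -1.3, -3.4]
opening: 0.0146
grasp_force: 59.2
t 7.65 p [ 0.5537 -0.077   0.0503] o [-3.142  0.     0.625] F [ 0.4 -1.3 -3.4] M [-0.17  0.09  0.02] op 0.0146 g 59 q [-0.06  0.78  0.23  1.92 -0.34  0.49 -0.54]
yaw 35.81 dp [-0.043 -0.001] rz 0.018
```

```bash
python3 -m crank '{"jaw":[-1,-1,-1,-1,-1],"dp":[[0,0,0.12],[0,0,0.12],[0,0,0.07],[0,0,0],[0,0,0]],"delta_rot":[[0,0,0],[0,0,0],[0,0,0],[0,0,0],[0,0,0]]}'
python3 -c "from h import *;goal(35.7)"
```

```text
clock: 8.15
ee_pos: [0.5538, -0.0769, 0.0411]
orientation: [3.142, -0.0, 0.625]
ft_force: [0.4, -0.7, -1.7]
opening: 0.0145
grasp_force: 59.3
t 8.15 p [ 0.5538 -0.0769  0.0411] o [ 3.142 -0.     0.625] F [ 0.4 -0.7 -1.7] M [-0.16  0.14 -0.01] op 0.0145 g 59 q [-0.05  0.79  0.22  1.92 -0.35  0.47 -0.53]
yaw 35.81 dp [-0.047 -0.001] rz 0.019
```

```bash
python3 -m crank '{"jaw":[-1,-1,-1,-1,-1,-1,-1],"dp":[[0.005,-0.172,0],[0.005,-0.172,0],[0.005,-0.172,0],[0.005,-0.172,0],[0.005,-0.172,0],[0.005,-0.172,0],[0,0,0]],"delta_rot":[[0,0,0.5],[0,0,0.5],[0,0,0.5],[0,0,0.5],[0,0,0.5],[0,0,0.5],[0,0,0]]}'
python3 -c "from h import *;goal(17.7)"
```

```text
clock: 8.85
ee_pos: [0.5392, -0.0499, 0.0411]
orientation: [3.141, 0.001, 0.311]
ft_force: [-2.4, -2.8, -2.4]
opening: 0.0145
grasp_force: 59.3
t 8.85 p [ 0.5392 -0.0499  0.0411] o [3.141e+00 1.000e-03 3.110e-01] F [-2.4 -2.8 -2.4] M [-0.69  0.55 -0.12] op 0.0145 g 59 q [-0.15  0.79  0.29  1.97 -0.48  0.46 -0.76]
yaw 17.79 dp [-0.016  0.001] rz 0.015
```

```bash
python3 -m crank '{"jaw":[-1,-1,-1,-1,-1,-1,-1,-1,-1,-1,-1],"dp":[[0.005,-0.172,0],[0.005,-0.172,0],[0.005,-0.172,0],[0.005,-0.172,0],[0.005,-0.172,0],[0.005,-0.172,0],[0.005,-0.172,0],[0.005,-0.172,0],[0.005,-0.172,0],[0.005,-0.172,0],[0,0,0]],"delta_rot":[[0,0,0.5],[0,0,0.5],[0,0,0.5],[0,0,0.5],[0,0,0.5],[0,0,0.5],[0,0,0.5],[0,0,0.5],[0,0,0.5],[0,0,0.5],[0,0,0]]}'
python3 -c "from h import *;goal(-12.3)"
```

```text
clock: 9.95
ee_pos: [0.5366, 0.0015, 0.0409]
orientation: [3.141, 0.002, -0.212]
ft_force: [-2.4, -3.4, -1.0]
opening: 0.0147
grasp_force: 59.4
t 9.95 p [0.5366 0.0015 0.0409] o [ 3.141e+00  2.000e-03 -2.120e-01] F [-2.4 -3.4 -1. ] M [-0.56  0.73 -0.17] op 0.0147 g 59 q [-0.33  0.81  0.43  1.98 -0.68  0.5  -1.18]
yaw -12.14 dp [-0.005  0.021] rz 0.027
```

```bash
python3 -m crank '{"jaw":[-1,-1,-1,-1],"dp":[[0.005,-0.172,0],[0.001,-0.086,0],[0,0,0],[0,0,0]],"delta_rot":[[0,0,0.5],[0,0,0.25],[0,0,0],[0,0,0]]}'
python3 -c "from h import *;goal(-16.8)"
```

```text
clock: 10.35
ee_pos: [0.5386, 0.0088, 0.041]
orientation: [3.141, 0.002, -0.29]
ft_force: [-4.2, -3.9, -2.9]
opening: 0.0145
grasp_force: 59.4
t 10.35 p [0.5386 0.0088 0.041 ] o [ 3.141e+00  2.000e-03 -2.900e-01] F [-4.2 -3.9 -2.9] M [-0.79  0.92 -0.13] op 0.0145 g 59 q [-0.36  0.82  0.45  1.98 -0.71  0.51 -1.25]
yaw -16.62 dp [-0.004  0.013] rz 0.029
```

```bash
python3 -m crank '{"jaw":[-1,-1,-1,-1,-1,-1,-1,-1,-1],"dp":[[0.005,0.172,0],[0.001,0.09,0],[0,0,0],[0,0,-0.2],[0,0,-0.4],[0,0,-0.5],[0,0,-0.6],[0,0,0],[0,0,0]],"delta_rot":[[0,0,-0.5],[0,0,-0.25],[0,0,0],[0,0,0],[0,0,0],[0,0,0],[0,0,0],[0,0,0],[0,0,0]]}'
python3 - <<'E'
from h import *
goal(-12); im,c=snap("wrist","w7")
A=N
for z in (0.033,0.049):
    g=cv2.cvtColor(rect(im,c,z,A[0]-.035,A[0]+.035,A[1]-.035,A[1]+.035,0.15),cv2.COLOR_BGR2GRAY)
    L=cv2.createLineSegmentDetector(1).detect(g)[0][:,0]*0.15-35
    for x0,y0,x1,y1 in L:
        l=np.hypot(x1-x0,y1-y0); y0,y1=-y0,-y1
        a=np.arctan2(y1-y0,x1-x0); nn=np.array([-np.sin(a),np.cos(a)]); d=nn@[x0,y0]
        if d<0:nn,d=-nn,-d
        na=np.degrees(np.arctan2(nn[1],nn[0]))
        if l>6 and 12<d<26: print(z,"  len %.1f dist %.1f normal %.1f mod60 %.1f mid(%.0f,%.0f)"%(l,d,na,na%60,(x0+x1)/2,(y0+y1)/2))
E
```

```text
clock: 11.25
ee_pos: [0.5387, 0.0025, 0.0929]
orientation: [-3.14, -0.002, -0.211]
ft_force: [-0.5, -0.2, -2.3]
opening: 0.0145
grasp_force: 59.3
t 11.25 p [0.5387 0.0025 0.0929] o [-3.14e+00 -2.00e-03 -2.11e-01] F [-0.5 -0.2 -2.3] M [ 0.    0.09 -0.01] op 0.0145 g 59 q [-0.39  0.73  0.52  1.96 -0.62  0.6  -1.24]
yaw -12.10 dp [-0.064  0.085] rz -0.017
0.033   len 7.4 dist 15.1 normal 78.2 mod60 18.2 mid(-31,22)
0.033   len 10.3 dist 22.3 normal -130.6 mod60 49.4 mid(1,-30)
0.033   len 8.6 dist 21.8 normal -131.6 mod60 48.4 mid(-16,-15)
0.033   len 9.5 dist 20.6 normal -131.7 mod60 48.3 mid(-15,-14)
0.033   len 8.6 dist 20.9 normal -131.1 mod60 48.9 mid(2,-30)
0.033   len 7.9 dist 22.1 normal -130.9 mod60 49.1 mid(-6,-24)
0.033   len 7.0 dist 20.6 normal -131.9 mod60 48.1 mid(-6,-22)
0.033   len 12.8 dist 25.0 normal 108.4 mod60 48.4 mid(1,27)
0.033   len 6.5 dist 25.0 normal 107.9 mod60 47.9 mid(-8,24)
0.049   len 71.5 dist 23.2 normal -12.3 mod60 47.7 mid(24,0)
0.049   len 7.6 dist 14.4 normal 79.0 mod60 19.0 mid(-31,21)
0.049   len 8.2 dist 21.0 normal -132.3 mod60 47.7 mid(-12,-18)
0.049   len 8.0 dist 20.2 normal -130.7 mod60 49.3 mid(-0,-27)
0.049   len 8.8 dist 19.9 normal -131.8 mod60 48.2 mid(-16,-13)
0.049   len 6.2 dist 21.0 normal -131.7 mod60 48.3 mid(-17,-13)
0.049   len 9.1 dist 25.1 normal 109.1 mod60 49.1 mid(7,29)
0.049   len 6.1 dist 19.9 normal -132.0 mod60 48.0 mid(-8,-20)
0.049   len 10.4 dist 24.2 normal 107.8 mod60 47.8 mid(-7,23)
0.049   len 9.8 dist 25.4 normal 107.8 mod60 47.8 mid(-7,24)
```

```bash
python3 -m crank '{"jaw":[-1,-1,-1,-1,-1,-1,-1,-1,-1,-1,-1,-1],"dp":[[0.017,0.336,0],[0.017,0.336,0],[0.017,0.336,0],[0.017,0.336,0],[0.017,0.336,0],[0.017,0.336,0],[0.017,0.336,0],[0.017,0.336,0],[0.017,0.336,0],[0.017,0.336,0],[0,0,0],[0,0,0]],"delta_rot":[[0,0,-0.977],[0,0,-0.977],[0,0,-0.977],[0,0,-0.977],[0,0,-0.977],[0,0,-0.977],[0,0,-0.977],[0,0,-0.977],[0,0,-0.977],[0,0,-0.977],[0,0,0],[0,0,0]]}'
python3 - <<'E'
from h import *
goal(46.5); im,c=snap("wrist","w8"); goal(46.5)
cv2.imwrite("pics/w8c.png",cv2.resize(im[0:150,150:380],(800,522),interpolation=cv2.INTER_CUBIC))
E
```

```text
clock: 12.5
ee_pos: [0.5653, -0.0905, 0.0914]
orientation: [-3.14, 0.0, 0.808]
ft_force: [-0.6, 0.7, -3.5]
opening: 0.0144
grasp_force: 59.3
t 12.50 p [ 0.5653 -0.0905  0.0914] o [-3.14   0.     0.808] F [-0.6  0.7 -3.5] M [-0.05  0.08 -0.02] op 0.0144 g 59 q [-0.03  0.72  0.23  1.86 -0.27  0.59 -0.4 ]
yaw 46.28 dp [-0.037  0.017] rz -0.037
t 12.55 p [ 0.5651 -0.0901  0.0915] o [-3.14e+00  1.00e-03  8.09e-01] F [ 0.5 -0.1 -2.2] M [-0.09  0.11  0.01] op 0.0146 g 59 q [-0.03  0.72  0.23  1.86 -0.27  0.59 -0.4 ]
yaw 46.33 dp [-0.043  0.03 ] rz -0.029
```

View pics/w8c.png

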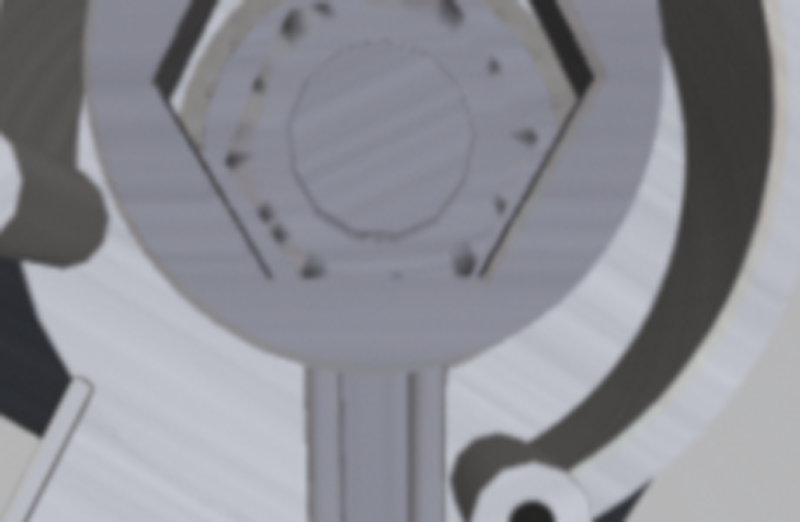

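```bash
python3 -m crank '{"jaw":[-1,-1,-1,-1,-1,-1,-1],"dp":[[0,0.02,0.4],[0,0,0.4],[0,0,0.2],[0,0,0.2],[0,0,0.15],[0,0,0],[0,0,0]],"delta_rot":[[0,0,-0.03],[0,0,0],[0,0,0],[0,0,0],[0,0,0],[0,0,0],[0,0,0]]}'
python3 -c "from h import *;goal(46.5)"
```

```text
clock: 13.25
ee_pos: [0.566, -0.0914, 0.0515]
orientation: [-3.141, 0.001, 0.813]
ft_force: [-0.8, -1.5, -3.3]
opening: 0.0144
grasp_force: 59.2
t 13.25 p [ 0.566  -0.0914  0.0515] o [-3.141e+00  1.000e-03  8.130e-01] F [-0.8 -1.5 -3.3] M [-0.42  0.3   0.01] op 0.0144 g 59 q [-0.01  0.78  0.2   1.87 -0.29  0.51 -0.38]
yaw 46.61 dp [-0.033 -0.022] rz 0.018
```

```bash
python3 -m crank '{"jaw":[-1,-1,-1,-1],"dp":[[0,0,0.18],[0,0,0.17],[0,0,0],[0,0,0]],"delta_rot":[[0,0,0],[0,0,0],[0,0,0],[0,0,0]]}'
python3 -c "from h import *;goal(46.5)"
```

```text
clock: 13.65
ee_pos: [0.566, -0.0915, 0.0409]
orientation: [-3.141, 0.001, 0.813]
ft_force: [-2.5, -2.2, -2.8]
opening: 0.0146
grasp_force: 59.3
t 13.65 p [ 0.566  -0.0915  0.0409] o [-3.141e+00  1.000e-03  8.130e-01] F [-2.5 -2.2 -2.8] M [-0.58  0.48  0.01] op 0.0146 g 59 q [-0.01  0.8   0.19  1.88 -0.29  0.49 -0.37]
yaw 46.60 dp [-0.032 -0.024] rz 0.017
```

```bash
python3 -m crank '{"jaw":[-1,-1,-1,-1,-1,-1,-1,-1,-1,-1,-1],"dp":[[0.005,-0.172,0],[0.005,-0.172,0],[0.005,-0.172,0],[0.005,-0.172,0],[0.005,-0.172,0],[0.005,-0.172,0],[0.005,-0.172,0],[0.005,-0.172,0],[0.005,-0.172,0],[0.005,-0.172,0],[0,0,0]],"delta_rot":[[0,0,0.5],[0,0,0.5],[0,0,0.5],[0,0,0.5],[0,0,0.5],[0,0,0.5],[0,0,0.5],[0,0,0.5],[0,0,0.5],[0,0,0.5],[0,0,0]]}'
cat >> h.py <<'E'
def tq(s):
    y=s["orientation"][2]; F=np.array(s["ft_force"])[:2]; r=N-np.array(s["ee_pos"])[:2]
    # moment about the nut of what the tool feels, F at TCP plus Mz
    a=-r; print("Fperp(tool y) %.2f  F along %.2f  rxF %.2f  Mz %.2f"%(F@[np.sin(y),-np.cos(y)],F@[np.cos(y),np.sin(y)],a[0]*F[1]-a[1]*F[0],s["wrist_torque"][2]))
E
python3 -c "from h import *;tq(goal(16.6))"
```

```text
clock: 14.75
ee_pos: [0.5387, -0.0481, 0.041]
orientation: [3.141, 0.002, 0.289]
ft_force: [-2.5, -3.2, -1.7]
opening: 0.0145
grasp_force: 59.4
t 14.75 p [ 0.5387 -0.0481  0.041 ] o [3.141e+00 2.000e-03 2.890e-01] F [-2.5 -3.2 -1.7] M [-0.83  0.71 -0.1 ] op 0.0145 g 59 q [-0.16  0.79  0.31  1.97 -0.51  0.46 -0.76]
yaw 16.55 dp [-0.016  0.002] rz -0.008
Fperp(tool y) 2.39  F along -3.30  rxF 0.23  Mz -0.10
```

```bash
python3 -m crank '{"jaw":[-1,-1,-1],"dp":[[0.001,-0.058,0],[0.001,-0.058,0],[0.001,-0.058,0]],"delta_rot":[[0,0,0.167],[0,0,0.167],[0,0,0.167]]}'
python3 -c "from h import *;tq(goal(13.6))"
```

```text
clock: 15.05
ee_pos: [0.5375, -0.044, 0.0411]
orientation: [3.14, 0.001, 0.236]
ft_force: [-4.3, -4.0, -2.6]
opening: 0.0145
grasp_force: 59.4
t 15.05 p [ 0.5375 -0.044   0.0411] o [3.14e+00 1.00e-03 2.36e-01] F [-4.3 -4.  -2.6] M [-1.18  0.8   0.17] op 0.0145 g 59 q [-0.18  0.79  0.33  1.97 -0.53  0.46 -0.8 ]
yaw 13.55 dp [-0.016 -0.027] rz -0.008
Fperp(tool y) 2.89  F along -5.11  rxF 0.28  Mz 0.17
```

```bash
python3 -m crank '{"jaw":[-1,-1],"dp":[[0.001,-0.058,0],[0.001,-0.058,0]],"delta_rot":[[0,0,0.167],[0,0,0.167]]}'
python3 -c "from h import *;tq(goal(11.6))"
```

```text
clock: 15.25
ee_pos: [0.5367, -0.0406, 0.0411]
orientation: [3.14, 0.002, 0.201]
ft_force: [-3.8, -5.8, -2.5]
opening: 0.0149
grasp_force: 59.4
t 15.25 p [ 0.5367 -0.0406  0.0411] o [3.14e+00 2.00e-03 2.01e-01] F [-3.8 -5.8 -2.5] M [-1.16  0.84  0.05] op 0.0149 g 59 q [-0.19  0.79  0.33  1.98 -0.55  0.46 -0.82]
yaw 11.54 dp [-0.015 -0.024] rz -0.009
Fperp(tool y) 4.95  F along -4.86  rxF 0.48  Mz 0.05
```

```bash
python3 -m crank '{"jaw":[-1],"dp":[[0.001,-0.058,0]],"delta_rot":[[0,0,0.167]]}'
python3 -c "from h import *;tq(goal(10.6))"
```

```text
clock: 15.35
ee_pos: [0.5364, -0.0388, 0.0411]
orientation: [3.14, 0.002, 0.184]
ft_force: [-4.0, -4.9, -3.0]
opening: 0.0145
grasp_force: 59.4
t 15.35 p [ 0.5364 -0.0388  0.0411] o [3.14e+00 2.00e-03 1.84e-01] F [-4.  -4.9 -3. ] M [-1.22  0.89  0.13] op 0.0145 g 59 q [-0.2   0.79  0.34  1.98 -0.55  0.46 -0.84]
yaw 10.54 dp [-0.016 -0.023] rz -0.010
Fperp(tool y) 4.05  F along -4.83  rxF 0.39  Mz 0.13
```

```bash
python3 -m crank '{"jaw":[-1],"dp":[[0.001,-0.04,0]],"delta_rot":[[0,0,0.12]]}'
python3 -c "from h import *;tq(goal(9.9))"
```

```text
clock: 15.45
ee_pos: [0.5361, -0.0376, 0.0411]
orientation: [3.14, 0.002, 0.172]
ft_force: [-4.2, -5.6, -2.9]
opening: 0.0145
grasp_force: 59.4
t 15.45 p [ 0.5361 -0.0376  0.0411] o [3.14e+00 2.00e-03 1.72e-01] F [-4.2 -5.6 -2.9] M [-1.14  0.82  0.16] op 0.0145 g 59 q [-0.2   0.79  0.34  1.98 -0.56  0.46 -0.85]
yaw 9.83 dp [-0.015 -0.02 ] rz -0.011
Fperp(tool y) 4.75  F along -5.09  rxF 0.46  Mz 0.16
```

```bash
python3 -m crank '{"jaw":[-1],"dp":[[0.001,-0.04,0]],"delta_rot":[[0,0,0.12]]}' >/dev/null
python3 -c "from h import *;tq(goal(9.2))"
```

```text
t 15.55 p [ 0.5359 -0.0364  0.0411] o [3.14e+00 2.00e-03 1.59e-01] F [-3.7 -4.3 -2.5] M [-1.1   0.87  0.11] op 0.0147 g 59 q [-0.21  0.79  0.35  1.98 -0.56  0.47 -0.86]
yaw 9.12 dp [-0.015 -0.02 ] rz -0.013
Fperp(tool y) 3.67  F along -4.30  rxF 0.36  Mz 0.11
```

```bash
python3 -m crank '{"jaw":[-1],"dp":[[0.001,-0.03,0]],"delta_rot":[[0,0,0.085]]}' >/dev/null
python3 -c "from h import *;tq(goal(8.7))"
```

```text
t 15.65 p [ 0.5357 -0.0355  0.0411] o [3.14e+00 2.00e-03 1.50e-01] F [-3.9 -5.2 -2.1] M [-1.11  0.86  0.15] op 0.0145 g 59 q [-0.21  0.79  0.35  1.98 -0.57  0.47 -0.86]
yaw 8.61 dp [-0.014 -0.018] rz -0.015
Fperp(tool y) 4.61  F along -4.64  rxF 0.45  Mz 0.15
```

```bash
python3 -m crank '{"jaw":[-1],"dp":[[0.001,-0.03,0]],"delta_rot":[[0,0,0.085]]}' >/dev/null
python3 -c "from h import *;tq(goal(8.2))"
```

```text
t 15.75 p [ 0.5356 -0.0346  0.0411] o [3.14e+00 2.00e-03 1.41e-01] F [-3.5 -4.6 -1.1] M [-1.18  0.88  0.12] op 0.0144 g 59 q [-0.21  0.79  0.35  1.98 -0.57  0.47 -0.87]
yaw 8.11 dp [-0.014 -0.016] rz -0.016
Fperp(tool y) 4.03  F along -4.14  rxF 0.39  Mz 0.12
```

```bash
python3 -m crank '{"jaw":[-1],"dp":[[0.001,-0.03,0]],"delta_rot":[[0,0,0.085]]}' >/dev/null
python3 -c "from h import *;tq(goal(7.7))"
```

```text
t 15.85 p [ 0.5355 -0.0337  0.041 ] o [3.14e+00 2.00e-03 1.33e-01] F [-4.  -5.6 -2.4] M [-1.24  0.88  0.15] op 0.0145 g 59 q [-0.22  0.79  0.35  1.98 -0.57  0.47 -0.88]
yaw 7.60 dp [-0.015 -0.016] rz -0.017
Fperp(tool y) 5.01  F along -4.68  rxF 0.49  Mz 0.15
```

```bash
python3 -m crank '{"jaw":[-1],"dp":[[0.001,-0.03,0]],"delta_rot":[[0,0,0.085]]}' >/dev/null
python3 -c "from h import *;tq(goal(7.2))"
```

```text
t 15.95 p [ 0.5354 -0.0332  0.041 ] o [3.14e+00 2.00e-03 1.24e-01] F [-4.4 -7.1 -2.1] M [-1.44  0.86  0.21] op 0.0144 g 59 q [-0.22  0.79  0.35  1.98 -0.58  0.47 -0.89]
yaw 7.09 dp [-0.015 -0.025] rz -0.018
Fperp(tool y) 6.47  F along -5.24  rxF 0.63  Mz 0.21
```

```bash
python3 -m crank '{"jaw":[-1],"dp":[[0,-0.03,0]],"delta_rot":[[0,0,0.085]]}' >/dev/null
python3 -c "from h import *;tq(goal(6.7))"
```

```text
t 16.05 p [ 0.5354 -0.0327  0.0411] o [3.139e+00 2.000e-03 1.150e-01] F [-3.8 -7.1 -2.4] M [-1.58  0.87  0.33] op 0.0144 g 59 q [-0.22  0.79  0.36  1.98 -0.58  0.47 -0.89]
yaw 6.58 dp [-0.016 -0.038] rz -0.019
Fperp(tool y) 6.63  F along -4.55  rxF 0.64  Mz 0.33
```

```bash
python3 -m crank '{"jaw":[-1],"dp":[[0,0,0]],"delta_rot":[[0,0,0]]}' >/dev/null
python3 -c "from h import *;tq(goal(6.7))"
```

```text
t 16.15 p [ 0.5353 -0.0326  0.0411] o [3.139e+00 2.000e-03 1.150e-01] F [-4.5 -6.2 -2.4] M [-1.43  0.89  0.21] op 0.0142 g 59 q [-0.22  0.79  0.36  1.98 -0.58  0.47 -0.89]
yaw 6.59 dp [-0.014 -0.036] rz -0.018
Fperp(tool y) 5.68  F along -5.14  rxF 0.55  Mz 0.21
```

```bash
python3 -m crank '{"jaw":[-1],"dp":[[0,-0.04,0]],"delta_rot":[[0,0,0.085]]}' >/dev/null
python3 -c "from h import *;tq(goal(6.2))"
```

```text
t 16.25 p [ 0.5353 -0.0321  0.0411] o [3.138e+00 1.000e-03 1.060e-01] F [-3.5 -8.1 -2. ] M [-1.9   0.95  0.31] op 0.0144 g 60 q [-0.23  0.79  0.36  1.98 -0.58  0.47 -0.9 ]
yaw 6.08 dp [-0.015 -0.046] rz -0.021
Fperp(tool y) 7.72  F along -4.37  rxF 0.75  Mz 0.31
```

```bash
python3 -m crank '{"jaw":[-1],"dp":[[0,0,0]],"delta_rot":[[0,0,0]]}' >/dev/null
python3 -c "from h import *;tq(goal(6.2))"
```

```text
t 16.35 p [ 0.5352 -0.032   0.0411] o [3.138e+00 2.000e-03 1.060e-01] F [-4.3 -7.4 -2.2] M [-1.66  0.91  0.29] op 0.0145 g 60 q [-0.23  0.79  0.36  1.98 -0.58  0.47 -0.9 ]
yaw 6.08 dp [-0.014 -0.043] rz -0.020
Fperp(tool y) 6.86  F along -5.07  rxF 0.67  Mz 0.29
```

```bash
python3 -m crank '{"jaw":[-1],"dp":[[0,-0.06,0]],"delta_rot":[[0,0,0.1]]}' >/dev/null
python3 -c "from h import *;tq(goal(5.5))"
```

```text
t 16.45 p [ 0.5352 -0.0313  0.0411] o [3.137e+00 1.000e-03 9.500e-02] F [ -4.4 -10.1  -1.5] M [-2.3   0.96  0.44] op 0.0146 g 60 q [-0.23  0.79  0.36  1.98 -0.59  0.47 -0.91]
yaw 5.45 dp [-0.016 -0.058] rz -0.008
Fperp(tool y) 9.59  F along -5.33  rxF 0.93  Mz 0.44
```

```bash
python3 -m crank '{"jaw":[-1],"dp":[[0,0,0]],"delta_rot":[[0,0,0]]}' >/dev/null
python3 -c "from h import *;tq(goal(5.5))"
```

```text
t 16.55 p [ 0.5351 -0.031   0.0411] o [3.137e+00 1.000e-03 9.500e-02] F [-2.7 -8.9 -1.7] M [-2.06  0.92  0.37] op 0.0143 g 60 q [-0.23  0.79  0.36  1.98 -0.59  0.47 -0.91]
yaw 5.46 dp [-0.015 -0.051] rz -0.007
Fperp(tool y) 8.61  F along -3.57  rxF 0.84  Mz 0.37
```

```bash
python3 -m crank '{"jaw":[-1,-1,-1,-1,-1,-1],"dp":[[0,0,0],[0,0,0],[0.004,0.18,0],[0.004,0.18,0],[0.004,0.18,0],[0,0,0]],"delta_rot":[[0,0,0],[0,0,0],[0,0,-0.467],[0,0,-0.467],[0,0,-0.467],[0,0,0]]}' >/dev/null
python3 -c "from h import *;tq(goal(13.8))"
```

```text
t 17.15 p [ 0.5383 -0.0437  0.0411] o [-3.141e+00  1.000e-03  2.420e-01] F [-3.7 -1.7 -1.9] M [-0.38  0.77 -0.05] op 0.0142 g 59 q [-0.18  0.79  0.32  1.97 -0.53  0.46 -0.79]
yaw 13.89 dp [-0.042 -0.014] rz 0.015
Fperp(tool y) 0.72  F along -4.00  rxF 0.07  Mz -0.05
```

```bash
python3 -m crank '{"jaw":[-1,-1,-1,-1,-1,-1,-1,-1,-1,-1,-1,-1],"dp":[[0.03,0,-0.2],[0,0,-0.4],[0,0,-0.6],[0,0,-0.6],[0,0,-0.5],[0,0,0],[0.1,0.5,0],[0.2,0.6,0],[0.2,0.6,0],[0.2,0.6,0],[0,0,0],[0,0,0]],"delta_rot":[[0,0,0],[0,0,0],[0,0,0],[0,0,0],[0,0,0],[0,0,0],[0,0,0],[0,0,0],[0,0,0],[0,0,0],[0,0,0],[0,0,0]]}' >/dev/null
python3 - <<'E'
from h import *
st(); im,c=snap("wrist","w9")
A=N
for z in (0.033,):
    g=cv2.cvtColor(rect(im,c,z,A[0]-.035,A[0]+.035,A[1]-.035,A[1]+.035,0.15),cv2.COLOR_BGR2GRAY)
    L=cv2.createLineSegmentDetector(1).detect(g)[0][:,0]*0.15-35
    for x0,y0,x1,y1 in L:
        l=np.hypot(x1-x0,y1-y0); y0,y1=-y0,-y1
        a=np.arctan2(y1-y0,x1-x0); nn=np.array([-np.sin(a),np.cos(a)]); d=nn@[x0,y0]
        if d<0:nn,d=-nn,-d
        na=np.degrees(np.arctan2(nn[1],nn[0]))
        if l>5 and 12<d<26: print(z,"  len %.1f dist %.1f normal %.1f mod60 %.1f mid(%.0f,%.0f)"%(l,d,na,na%60,(x0+x1)/2,(y0+y1)/2))
E
```

```text
t 18.35 p [ 0.5764 -0.1061  0.1093] o [-3.141e+00  1.000e-03  2.410e-01] F [-0.2  0.2 -3. ] M [0.02 0.14 0.04] op 0.0143 g 59 q [-0.12  0.74  0.42  1.82 -0.44  0.69 -0.78]
0.033   len 6.8 dist 22.3 normal -151.4 mod60 28.6 mid(-18,-14)
0.033   len 5.5 dist 20.6 normal -107.7 mod60 12.3 mid(-14,-17)
0.033   len 15.9 dist 20.4 normal -43.9 mod60 16.1 mid(17,-12)
0.033   len 7.9 dist 15.5 normal -100.5 mod60 19.5 mid(-11,-14)
0.033   len 9.8 dist 15.9 normal -107.2 mod60 12.8 mid(-1,-16)
0.033   len 5.6 dist 23.0 normal -18.1 mod60 41.9 mid(23,-4)
0.033   len 7.8 dist 17.2 normal -44.7 mod60 15.3 mid(19,-5)
```

Nut flat now at 16.1° against the head's 15.4°, so it is home at the stop. I'll lay the wrench back in its original clear place.

```bash
python3 -m crank '{"jaw":[-1,-1,-1,-1,-1,-1,-1,-1,-1,-1,-1],"dp":[[-0.4,0.4,0],[-0.8,0.8,0],[-0.8,0.8,0],[-0.8,0.8,0],[-0.8,0.8,0],[-0.8,0.8,0],[-0.8,0.7,0],[-0.15,0.16,0],[0,0,0],[0,0,0],[0,0,0]],"delta_rot":[[0,0,0],[0,0,0],[0,0,0],[0,0,0],[0,0,0],[0,0,0],[0,0,0],[0,0,0],[0,0,-0.85],[0,0,-0.85],[0,0,0]]}'>/dev/null
python3 -m crank '{"jaw":[-1,-1,-1,-1,-1,-1],"dp":[[0,0,0.8],[0,0,0.9],[0,0,0.9],[0,0,0.4],[0,0,0.2],[0,0,0]],"delta_rot":[[0,0,0],[0,0,0],[0,0,0],[0,0,0],[0,0,0],[0,0,0]]}'>/dev/null; python3 -c "from h import *;st()"
```

```text
t 20.10 p [ 0.4587 -0.297   0.0139] o [-3.141  0.     0.42 ] F [-0.   0.2 -2.7] M [-0.06  0.03 -0.01] op 0.0144 g 59 q [ 0.38  0.83  0.22  1.96 -0.42  0.4  -0.23]
```

```bash
python3 -m crank '{"jaw":[-1,-1,-1,-0.3,0,0,0,0,0,0,0,0],"dp":[[0,0,0.12],[0,0,0.1],[0,0,0],[0,0,0],[0,0,0],[0,0,0],[0,0,-0.3],[0,0,-0.6],[0,0,-0.9],[0,0,-0.9],[0,0,-0.9],[0,0,0]],"delta_rot":[[0,0,0],[0,0,0],[0,0,0],[0,0,0],[0,0,0],[0,0,0],[0,0,0],[0,0,0],[0,0,0],[0,0,0],[0,0,0],[0,0,0]]}'>/dev/null
python3 - <<'E'
from h import *
st(); im,c=snap("wrist","w10"); im2,c2,h2,mask,o,hole=wr("w10",box=(150,0,400,300)); R=plane(c2,[h2],0.010)[0]; print("ring",R,np.linalg.norm(R[:2]-N))
snap("side","s1"); a=load("side0")[0]; b=load("s1")[0]
d=np.abs(a.astype(int)-b).sum(2)>60; print(d.sum())
# bystander check in scene: changed pixels near each thing outside the arm
E
```

```text
t 21.30 p [ 0.4608 -0.2987  0.1194] o [ 3.136 -0.004  0.421] F [ 0.5 -0.7  1. ] M [-0.07 -0.04  0.02] op 0.0432 g 0 q [ 0.31  0.66  0.33  1.92 -0.35  0.61 -0.29]
ring [ 0.54810695 -0.25700027  0.01      ] 0.25158428246022696
9267
```

```bash
python3 -c "from station import env;print(env.hand_in())"
```

```text
the job is handed in; nothing more can be done
None
```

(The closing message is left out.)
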